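# Shim the short foot of a rocking plaster slab

### The job

The plaster drying slab rocks because its front left foot (a steel screw foot, seized) stands short of the table. Slide the flat wooden strip under that foot, then slide the wooden wedge, thin end first, along the top of the strip under the foot until the foot is snug on it, with the slab still level and all its other feet down, and leave both there; finally press down lightly on top of the slab at that corner to feel that it no longer rocks. Do not push so hard that the slab lifts or shifts from its spot, and do not disturb the little pot on it or the cup and the dish near by.

Things in the scene. Friction and masses are not known exactly. Their poses are not given: they have to be found in the camera images.
- slab: pale plaster slab 200 x 170 x 20 mm, 2 kg, loose on four feet; top 56 mm, underside 36 mm above the table. Origin: its centre, at table height; at yaw 0 (within 0.25 rad) x points away from the robot (long side), y left. Three wooden legs 26 mm across stand at (-80,-55), (75,-65), (68,70) mm, the short screw foot hangs at (-85,70) mm. It stands firm under 6 N of push, slides at about 10 N
- slab_foot (a point): the point on the table straight below the front left foot, 15 mm inside the slab's front and left edges: a seized steel screw foot, 20 mm across, ball-shaped below, ending 12 to 15.5 mm above the table (exact gap not told). Strip and wedge go in here along the slab's +x, from the robot's side
- slab_corner (a point): point on the slab's top face about over the short foot, to press on. Unshimmed, 3 N here tips the slab. A wedge that carries more than about 8 N under the foot begins to lift the other feet
- strip: flat loose wooden strip 110 x 40 x 8 mm (length along its x, width along its y), 120 g; origin: centre of its underside; either end may go first
- strip_center (a point): centre of the flat strip, half-way up (4 mm above its underside)
- wedge: loose waxed wooden wedge 126 long, 24 mm wide, 80 g, flat below; origin: centre of its underside. Thin end at +x (x = 63 mm, 1.5 mm thick), growing 1 mm per 10 mm to 10.5 mm at x = -27 mm, where its square grip block begins (36 long, 24 wide, 24 mm high, to x = -63 mm). Slides on the strip with under 1 N; 3 to 5 N of push against the foot is snug
- wedge_grip (a point): centre of the wedge's grip block, at x = -45 mm of the wedge, 12 mm above its underside
- pinch_pot: small grey clay pot, 68 mm across, 49 mm high, standing loose on the back right part of the slab; origin: centre of its underside
- bisque_cup: terracotta cup 67 mm across, 69 mm high, standing on the table at the left; origin: centre of its underside; bystander
- salt_dish: white dish 70 mm across, 27 mm high, on the table at the left, beside the cup; origin: centre of its underside; bystander

How it is judged (in metres and radians):
On the way, in this order (a step that is already met when the one before it is completed fails the run):
1. the flat strip lies under the short foot (x of slab_foot in the frame of strip between -0.048 and 0.048 m and y of slab_foot in the frame of strip between -0.016 and 0.016 m and angle between strip's own z axis and vertical below 0.03 rad and height (world z) of strip below 0.003 m), for 0.2 s.
2. the wedge is jammed snugly between strip and short foot, with the slab level (contact force between wedge and slab above 0.5 N and contact force between wedge and strip above 0.5 N and x of slab_foot in the frame of strip between -0.048 and 0.048 m and y of slab_foot in the frame of strip between -0.016 and 0.016 m and x of slab_foot in the frame of wedge between -0.026 and 0.06 m and y of slab_foot in the frame of wedge between -0.012 and 0.012 m and angle between slab's own z axis and vertical below 0.007 rad), for 0.2 s.
3. the slab is pressed from above (over 3 N) within 40 mm of the point over the short foot and does not rock (contact force between the fingers and slab above 3 N and horizontal distance between the grasp point and slab_corner below 0.04 m and height (world z) of the grasp point above 0.05 m and angle between slab's own z axis and vertical below 0.007 rad and contact force between wedge and slab above 0.5 N and contact force between wedge and strip above 0.5 N), for 0.2 s.
At the end, for the whole second after the job is handed in: Strip flat under the short foot (foot 7 mm or more inside its ends, 4 mm inside its sides); wedge taper squeezed between strip and foot (over 0.5 N each); slab level within 0.007 rad, within 5 mm of where it stood; all at rest, pot upright (all of step 2 and angle between strip's own z axis and vertical below 0.03 rad and distance of slab from where it was at the start of the episode below 0.005 m and linear speed of each of wedge, slab below 0.01 m/s and angle between pinch_pot's own z axis and vertical below 0.1 rad); the robot touches nothing.
It fails at once if the wedge is driven so hard that it jacks the slab's corner up by more than 2.5 mm (height (world z) of slab_foot above 0.0025 m).
It fails at once if the slab is pressed or knocked with more than 35 N (contact force between the arm and slab above 35 N).
It fails at once if the slab is shoved more than 30 mm or levered up (distance of slab from where it was at the start of the episode above 0.03 m or angle between slab's own z axis and vertical above 0.12 rad).
It fails at once if the pot on the slab slips more than 30 mm or tips (angle between pinch_pot's own z axis and vertical above 0.3 rad or x of pinch_pot in the frame of slab below -0.005 m or x of pinch_pot in the frame of slab above 0.08 m or y of pinch_pot in the frame of slab below -0.07 m or y of pinch_pot in the frame of slab above 0.015 m).
It fails at once if the cup or the dish is moved more than 20 mm (distance of any of bisque_cup, salt_dish from where it was at the start of the episode above 0.02 m).
It also fails if it takes over 69 s, if anything falls off the work surface, if the arm or the gripper's body presses on something with over 40 N, if the wrist force passes 120 N, or if a joint passes its speed limit or range.

### The arm

A 7-joint arm with a two-finger parallel gripper is mounted at the origin on a cart in front of the work surface, level with it; the furniture and walls round the work are solid. World frame = base frame: x ahead of the robot, y to its left, z up, the work surface at z = 0. Lengths are in mm, angles in rad, forces in N, time in s.
With the tool pointing down it reaches from about 400 to 875 mm from the base axis. Payload 6.5 kg.
Tool frame: the origin (TCP) lies between the finger pads; the fingertips stand 8 mm ahead of it and the grasp point (between the pads) lies 11 mm behind it; z points along the fingers, y is the line along which they close (so a half turn about z gives the same grasp; the last joint's range is limited). The gripper opens to 85 mm and grips with 20 to 120 N. Pads are 22 mm wide; open, the fingers measure 114 mm over their backs; the gripper's body (76 mm by 85 mm) begins 54 mm behind the grasp point. The pads swing forward as they close: fully open they stand 13 mm farther back than shut.
Start: joints at [1.261, 0.536, -0.004, 1.538, 0.003, 1.067, -0.071], TCP at [156.901, -630.771, 239.29] pointing down, gripper open.
Joint ranges: [-2.7, 2.7], [-0.37, 2.16], [-1.27, 1.26], [0.24, 2.4], [-1.31, 4.45], [0.19, 1.91], [-2.76, 2.76]. Speed limits (rad/s): [2.39, 2.39, 3.14, 3.14, 3.14, 3.14, 3.14].

### API

Orientations are given as a unit quaternion [x, y, z, w].
In Python, from station import * gives the robot as it stands.
- The arm moves only by the tool send_rows, never from a script. Its argument "rows" is a list of rows, each an object with "turn": the turn, a rotation vector about the world's x, y, z in rad, a list of three; "xyz": the shift along the world's x, y, z in mm, a list of three; "gripper": the finger opening in mm, from 0 to 85.4. In form: [{"turn": [wx, wy, wz], "xyz": [dx, dy, dz], "gripper": gripper}, ...]. A call has 1 to 12 rows; each row shifts and turns the commanded pose from where the row before left it; what a row does not reach is not made up. A row lasts 1/10 s, in which the tool goes at most 50 mm and 8.59 degrees, less where a joint would pass 70% of its speed; a pose out of reach is approached as far as the arm can. A call is refused whole if a number of a shift passes 50 or a number of a turn 0.15, either way. A call with a gripper value outside its range is refused whole. The fingers move at their own pace and stop on an object; the grip force is fixed at half the most. Time passes only in rows, so rows that do not move let the fingers close. It gives the time, the measured TCP pose, the force, the opening and the grip force at its end, in the units of the state.
- get_state(): the state, without advancing time (a new reading comes with each control period).
- get_image(name): name is "side" or "top"; returns a dict with "frame" (384x512x3 uint8, red, green, blue), "z_map" (384x512 float32, mm along the optical axis (not along the pixel's ray), 0 where there is no reading), "intrinsics" (3x3 intrinsics, pixels), "dist" ([k1, k2, p1, p2, k3] as OpenCV has them; the pictures are not rectified), "eye" and "orientation" of the camera in the world. Camera axes: x right, y down, z forward; pixel columns grow to the right and rows downward; lengths in mm; the calibration is good to about 2 mm. A picture is of the moment at which its call begins.
- hand_in(): hands the job in; it is judged then, once.
The state is a dict: "time": time; "joint_positions": joint angles; "qvel": joint speeds; "tau": joint torques, N m; "tcp_pos": TCP position; "tcp_rot": TCP orientation; "contact_force": force on the tool from outside, world axes, zero at the start; "torque": the same for the moment, N m; "finger_gap": opening from 0.0 (shut) to 1.0 (fully open); "finger_force": force on a finger pad.
Only numpy, scipy, OpenCV 4.12 (cv2) and the standard library are available. Lean on these libraries where they do the work, as an engineer would, in place of code of your own. Each camera call takes 0.05 s, during which the arm holds its last target. There are 200 camera calls.

## Working session

There is one attempt and no reset: what is moved stays moved. The work goes in short steps, Python scripts to look and compute and a tool call to move; the robot and the scene stay as the last step left them, time stands still between calls to the robot, and variables do not carry over. Pictures are saved under pics/ and viewed, at most 10 in all, crops included, and the job is handed in when it is done.

Besides the shell and the picture viewer there is one more tool, called after "Request:" by a JSON object that holds its "method" and its "body". send_rows: Moves the arm, as the interface text tells. Its arguments: {"type":"object","properties":{"rows":{"type":"array","items":{"type":"object","properties":{"turn":{"type":"array","items":{"type":"number"}},"xyz":{"type":"array","items":{"type":"number"}},"gripper":{"type":"number"}}}}},"required":["rows"]}

```bash
mkdir -p pics; cat > h.py <<'E'
from station import *
import numpy as np, cv2
from scipy.spatial.transform import Rotation as R
def cloud(im):
    z=im["z_map"];K=np.array(im["intrinsics"]);h,w=z.shape
    u,v=np.meshgrid(np.arange(w),np.arange(h))
    p=cv2.undistortPoints(np.stack([u,v],-1).reshape(-1,1,2).astype(np.float64),K,np.array(im["dist"])).reshape(h,w,2)
    c=np.dstack([p[...,0]*z,p[...,1]*z,z])
    W=c@R.from_quat(im["orientation"]).as_matrix().T+np.array(im["eye"])
    W[z==0]=np.nan
    return W
E
python3 - <<'E'
from h import *
print(get_state())
for n in("side","top"):
    im=get_image(n);cv2.imwrite(f"pics/{n}0.png",im["frame"][...,::-1]);np.save(f"{n}0.npy",cloud(im));np.save(f"{n}0f.npy",im["frame"]);print(n,im["eye"],im["orientation"],im["intrinsics"])
E
```

```text
{'time': 0.0, 'joint_positions': array([ 1.26080129,  0.53719484, -0.00446188,  1.53885852,  0.0025696 ,
        1.06730665, -0.07117292]), 'qvel': array([ 6.99670606e-04, -3.12207030e-04, -8.02154599e-04,  7.98046445e-05,
        1.42123434e-03,  6.08626432e-04,  1.87395404e-03]), 'tau': array([-8.25908919e-04, -5.83419263e+01,  1.04867589e+00, -2.59104896e+01,
        1.24045793e-02,  9.53962473e-03,  7.42141111e-06]), 'tcp_pos': array([ 156.75786859, -630.17751427,  238.39996433]), 'tcp_rot': array([ 9.92572965e-01,  1.21647574e-01, -1.51999512e-04, -8.67733325e-04]), 'contact_force': array([-0.35038957,  0.25687219, -0.57610821]), 'torque': array([0.03124817, 0.05912823, 0.04029273]), 'finger_force': 0.0, 'finger_gap': 1.0029407079281303}
side [ 477.72002163 -888.4537976   786.6436296 ] [ 0.90221387 -0.03907112  0.02557844 -0.42875322] [[434.98807237   0.         255.86384597]
 [  0.         434.98807237 195.6666816 ]
 [  0.           0.           1.        ]]
top [ 3.74593477e+02 -4.63077677e-01  1.10906571e+03] [ 0.70790396 -0.70049409  0.06062481 -0.06711665] [[432.44712571   0.         257.6412551 ]
 [  0.         432.44712571 191.93957808]
 [  0.           0.           1.        ]]
```

View pics/top0.png

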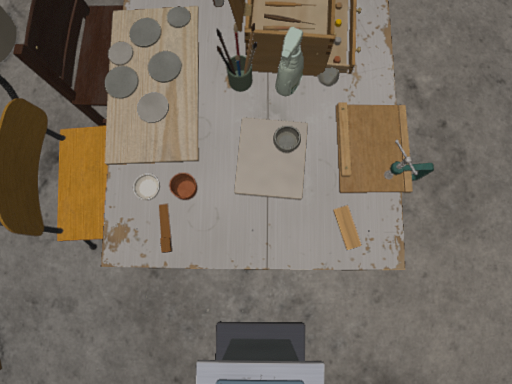

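View pics/side0.png

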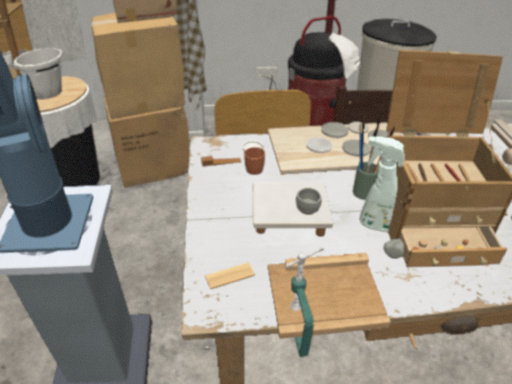

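Top view: slab near (272,158), strip (347,227), wedge (166,228) with its block toward the robot, cup (183,187), dish (147,187), pot (287,139).

```bash
python3 - <<'E'
from h import *
W=np.load("top0.npy");F=np.load("top0f.npy").astype(int)
def reg(n,u0,u1,v0,v1,zl,zh,col=None):
    w=W[v0:v1,u0:u1];m=(w[...,2]>zl)&(w[...,2]<zh)
    if col is not None:
        f=F[v0:v1,u0:u1];m&=(f[...,0]-f[...,2])>col
    P=w[m];r=cv2.minAreaRect(P[:,:2].astype(np.float32))
    print(n,len(P),"rect",np.round(r[0],1),np.round(r[1],1),round(r[2],2),"rad",round(np.radians(r[2]),3),"mean",P.mean(0).round(1))
    print(cv2.boxPoints(r).round(0).tolist())
reg("slab",228,315,112,204,45,66)
reg("strip",325,365,200,255,-5,30,45)
reg("wedge",155,178,200,256,-8,40,45)
reg("block",155,178,230,256,17,40)
reg("cup",165,202,168,204,55,90)
reg("dish",130,162,172,202,15,40)
reg("pot",268,305,120,158,85,120)
print("table",np.nanmedian(W[215:255,200:260,2]), np.nanmedian(W[215:250,300:325,2]))
np.set_printoptions(linewidth=200)
print(W[200:256:5,166].round(0).tolist())
# side view slab left-front corner
S=np.load("side0.npy")
m=(S[...,2]>50)&(S[...,2]<62);m[:, :245]=0;m[:,340:]=0;m[:175]=0;m[235:]=0
r=cv2.minAreaRect(S[m][:,:2].astype(np.float32));print("side slab",r,S[m].mean(0))
f=np.load("side0f.npy").astype(int);
for nm,(u0,u1,v0,v1) in dict(strip=(200,262,258,292),wedge=(196,243,148,172)).items():
    w=S[v0:v1,u0:u1];ff=f[v0:v1,u0:u1];mm=((ff[...,0]-ff[...,2])>50)&(w[...,2]<40)&(w[...,2]>-5)
    r=cv2.minAreaRect(w[mm][:,:2].astype(np.float32));print("side",nm,r,w[mm].mean(0))
E
```

```text
slab 4716 rect [657.6 -22.3] [170.7 198.7] 85.26 rad 1.488 mean [649.9 -18.8  56.7]
[[552.0, -99.0], [750.0, -116.0], [764.0, 55.0], [566.0, 71.0]]
strip 656 rect [ 487.3 -220.4] [109.7  41.9] 17.17 rad 0.3 mean [ 486.2 -219.     8.4]
[[429.0, -217.0], [441.0, -257.0], [546.0, -224.0], [534.0, -184.0]]
wedge 419 rect [480.2 248.6] [123.6  24. ] 8.64 rad 0.151 mean [478.8 248.5  12.7]
[[417.0, 251.0], [421.0, 227.0], [543.0, 246.0], [540.0, 270.0]]
block 149 rect [436.8 241.7] [36.9 24.3] 8.16 rad 0.142 mean [436.4 241.6  24.6]
[[417.0, 251.0], [420.0, 227.0], [457.0, 232.0], [453.0, 256.0]]
cup 143 rect [580.1 196.2] [61.3 63. ] 1.45 rad 0.025 mean [583.  197.8  65.5]
[[549.0, 227.0], [550.0, 164.0], [612.0, 166.0], [610.0, 228.0]]
dish 206 rect [584.1 299. ] [66.8 67.5] 47.08 rad 0.822 mean [586.2 302.8  22.3]
[[537.0, 297.0], [586.0, 252.0], [632.0, 300.0], [582.0, 346.0]]
pot 252 rect [691.9 -59.3] [63.  64.6] 31.63 rad 0.552 mean [689.7 -58.9  98.7]
[[648.0, -48.0], [682.0, -103.0], [736.0, -70.0], [702.0, -15.0]]
table 0.6863800922519658 0.704809051561142
[[554.0, 251.0, 0.0], [540.0, 249.0, 2.0], [527.0, 249.0, 2.0], [514.0, 248.0, 3.0], [500.0, 246.0, 8.0], [488.0, 247.0, 4.0], [474.0, 245.0, 9.0], [461.0, 244.0, 12.0], [448.0, 240.0, 24.0], [435.0, 239.0, 27.0], [422.0, 239.0, 25.0], [411.0, 245.0, -3.0]]
side slab ((659.2023315429688, -25.97113800048828), (172.564208984375, 198.77957153320312), 85.08583068847656) [647.15799883 -34.84513801  56.4709797 ]
side strip ((488.93084716796875, -220.37252807617188), (111.61104583740234, 46.04230499267578), 15.7418851852417) [ 487.46211186 -222.47161596    7.95146073]
side wedge ((483.6138916015625, 244.84841918945312), (122.35476684570312, 27.007198333740234), 9.740899085998535) [474.41961142 242.46163238  12.12879735]
```

Estimates agree with the given sizes: the slab centre is (658,-23) with yaw -0.084, so the foot is at about (579,54). The strip is at (488,-220) with yaw 0.29, and the wedge is at (481,248) with yaw 0.15. I'll fetch the strip first, gripping it near its rear end at (450,-231).

Request:
{"method": "send_rows", "body": {"rows": [{"turn": [0, 0, 0.046], "xyz": [26.6, 36.4, -14], "gripper": 85}, {"turn": [0, 0, 0], "xyz": [26.6, 36.4, -14], "gripper": 85}, {"turn": [0, 0, 0], "xyz": [26.6, 36.4, -14], "gripper": 85}, {"turn": [0, 0, 0], "xyz": [26.6, 36.4, -14], "gripper": 85}, {"turn": [0, 0, 0], "xyz": [26.6, 36.4, -14], "gripper": 85}, {"turn": [0, 0, 0], "xyz": [26.6, 36.4, -14], "gripper": 85}, {"turn": [0, 0, 0], "xyz": [26.6, 36.4, -14], "gripper": 85}, {"turn": [0, 0, 0], "xyz": [26.6, 36.4, -14], "gripper": 85}, {"turn": [0, 0, 0], "xyz": [26.6, 36.4, -14], "gripper": 80}, {"turn": [0, 0, 0], "xyz": [26.6, 36.4, -14], "gripper": 70}, {"turn": [0, 0, 0], "xyz": [27, 36, -14], "gripper": 64}, {"turn": [0, 0, 0], "xyz": [0, 0, -10], "gripper": 64}]}}

```text
time: 1.3
tcp_pos: [454.2, -223.8, 74.5]
tcp_rot: [0.989, 0.15, 0.001, -0.002]
contact_force: [0.4, -0.8, -0.4]
finger_gap: 0.752
finger_force: 0.0
```

```bash
python3 - <<'E'
from h import *
im=get_image("top");s=get_state();print(s["tcp_pos"],s["time"],R.from_quat(s["tcp_rot"]).as_matrix()[:,0])
im2=get_image("side")
a=im["frame"][170:280,280:420];b=im2["frame"][190:310,150:300]
cv2.imwrite("pics/a.png",np.hstack([cv2.resize(a,(500,400)),cv2.resize(b,(300*4//3-100,400))])[...,::-1])
E
```

```text
[ 450.91942739 -226.76031143   73.19435035] 1.35 [ 9.56298708e-01  2.92390641e-01 -7.03528929e-04]
```

View pics/a.png

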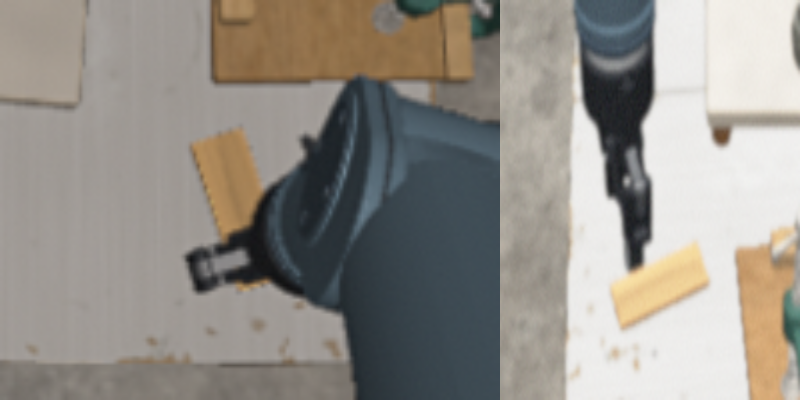

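The open fingers straddle the strip near its robot-side end, as planned. Now the descent.

Request:
{"method": "send_rows", "body": {"rows": [{"turn": [0, 0, 0], "xyz": [0, 0, -20], "gripper": 64}, {"turn": [0, 0, 0], "xyz": [0, 0, -20], "gripper": 64}, {"turn": [0, 0, 0], "xyz": [0, 0, -12], "gripper": 64}, {"turn": [0, 0, 0], "xyz": [0, 0, -6], "gripper": 64}, {"turn": [0, 0, 0], "xyz": [0, 0, 0], "gripper": 64}, {"turn": [0, 0, 0], "xyz": [0, 0, 0], "gripper": 64}]}}

```text
time: 2.0
tcp_pos: [450.1, -231.3, 17.9]
tcp_rot: [0.99, 0.144, 0.0, 0.0]
contact_force: [-0.3, 0.4, -0.7]
finger_gap: 0.751
finger_force: 0.0
```

Request:
{"method": "send_rows", "body": {"rows": [{"turn": [0, 0, 0], "xyz": [0, 0, -5], "gripper": 60}, {"turn": [0, 0, 0], "xyz": [0, 0, -4], "gripper": 50}, {"turn": [0, 0, 0], "xyz": [0, 0, 0], "gripper": 44}, {"turn": [0, 0, 0], "xyz": [0, 0, 0], "gripper": 36}, {"turn": [0, 0, 0], "xyz": [0, 0, 0], "gripper": 30}, {"turn": [0, 0, 0], "xyz": [0, 0, 0], "gripper": 30}, {"turn": [0, 0, 0], "xyz": [0, 0, 0], "gripper": 30}]}}

```text
time: 2.7
tcp_pos: [449.8, -230.8, 8.6]
tcp_rot: [0.99, 0.144, -0.0, 0.0]
contact_force: [-1.5, 0.2, 6.3]
finger_gap: 0.447
finger_force: 60.7
```

Request:
{"method": "send_rows", "body": {"rows": [{"turn": [0, 0, 0], "xyz": [0, 0, 10], "gripper": 30}, {"turn": [0, 0, 0], "xyz": [-10, 0, 10], "gripper": 30}, {"turn": [0, 0, -0.04], "xyz": [-10, 20, 0], "gripper": 30}, {"turn": [0, 0, -0.04], "xyz": [0, 36, 0], "gripper": 30}, {"turn": [0, 0, -0.04], "xyz": [0, 36, 0], "gripper": 30}, {"turn": [0, 0, -0.04], "xyz": [0, 36, 0], "gripper": 30}, {"turn": [0, 0, -0.04], "xyz": [0, 36, 0], "gripper": 30}, {"turn": [0, 0, -0.04], "xyz": [0, 36, 0], "gripper": 30}, {"turn": [0, 0, -0.04], "xyz": [0, 36, 0], "gripper": 30}, {"turn": [0, 0, -0.04], "xyz": [5, 36, 0], "gripper": 30}, {"turn": [0, 0, -0.053], "xyz": [10, 24, 0], "gripper": 30}, {"turn": [0, 0, 0], "xyz": [7, 0, 0], "gripper": 30}]}}

```text
time: 3.9
tcp_pos: [452.3, 69.6, 29.1]
tcp_rot: [0.999, -0.039, 0.001, -0.001]
contact_force: [0.1, -0.2, -1.9]
finger_gap: 0.443
finger_force: 60.5
```

Request:
{"method": "send_rows", "body": {"rows": [{"turn": [0, 0, 0], "xyz": [0, 0, 0], "gripper": 30}, {"turn": [0, 0, 0], "xyz": [0, 0, 0], "gripper": 30}]}}

```text
time: 4.1
tcp_pos: [451.3, 63.7, 28.5]
tcp_rot: [0.999, -0.042, -0.0, 0.0]
contact_force: [0.3, -0.9, -1.3]
finger_gap: 0.444
finger_force: 60.5
```

```bash
cat >> h.py <<'E'
def wood(n,lo,hi,box,col=45):
    im=get_image(n);W=cloud(im);f=im["frame"].astype(int)
    m=(f[...,0]-f[...,2]>col)&(W[...,2]>lo)&(W[...,2]<hi)&(W[...,0]>box[0])&(W[...,0]<box[1])&(W[...,1]>box[2])&(W[...,1]<box[3])
    return im,W,m
E
python3 - <<'E'
from h import *
s=get_state();print(s["tcp_pos"],R.from_quat(s["tcp_rot"]).as_matrix()[:,0],s["finger_gap"])
out=[]
for n in("top","side"):
    im,W,m=wood(n,10,45,(380,575,0,120))
    P=W[m];r=cv2.minAreaRect(P[:,:2].astype(np.float32));print(n,len(P),r,P.mean(0),P.min(0),P.max(0))
    f=im["frame"];c=f[110:270,180:340] if n=="top" else f[130:290,180:340]
    out.append(cv2.resize(c,(400,400)))
cv2.imwrite("pics/b.png",np.hstack(out)[...,::-1])
E
```

```text
[451.33602592  63.74364073  28.52410869] [ 9.96427202e-01 -8.44547789e-02 -4.70406833e-04] 0.44367543421196726<stdin>:6: RuntimeWarning: Mean of empty slice.
  ret = um.true_divide(
Traceback (most recent call last):
ValueError: zero-size array to reduction operation minimum which has no identity
```

```bash
python3 - <<'E'
from h import *
out=[]
for n in("top","side"):
    im,W,m=wood(n,8,50,(380,575,0,130),30)
    P=W[m]
    if len(P)>5: r=cv2.minAreaRect(P[:,:2].astype(np.float32));print(n,len(P),r,P.mean(0),P.min(0),P.max(0))
    f=im["frame"];c=f[110:270,180:340] if n=="top" else f[130:250,180:300]
    out.append(cv2.resize(c,(400,400)))
cv2.imwrite("pics/b.png",np.hstack(out)[...,::-1])
E
```

```text
side 336 ((491.0105895996094, 57.99346160888672), (51.45644760131836, 106.88351440429688), 84.70527648925781) [500.04894098  55.78492359  27.93556356] [436.07569267  34.02729186  18.55229114] [545.98906675  85.51482005  45.86846628]
```

View pics/b.png

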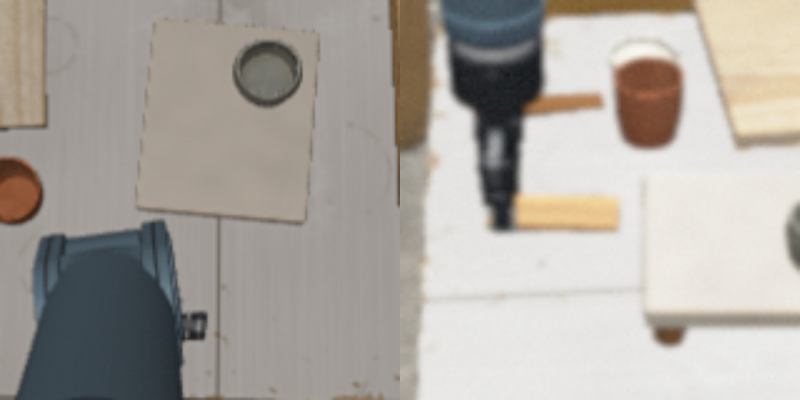

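The strip is held level and in line with the foot, with its front end at x≈546. Lowering and sliding it in.

Request:
{"method": "send_rows", "body": {"rows": [{"turn": [0, 0, 0], "xyz": [0, 0.5, -10], "gripper": 30}, {"turn": [0, 0, 0], "xyz": [0, 0.5, -9], "gripper": 30}, {"turn": [0, 0, 0], "xyz": [0, 0, 0], "gripper": 30}, {"turn": [0, 0, 0], "xyz": [10, -0.8, 0], "gripper": 30}, {"turn": [0, 0, 0], "xyz": [10, -0.8, 0], "gripper": 30}, {"turn": [0, 0, 0], "xyz": [10, -0.9, 0], "gripper": 30}, {"turn": [0, 0, 0], "xyz": [0, 0, 0], "gripper": 30}]}}

```text
time: 4.95
tcp_pos: [484.6, 63.6, 9.7]
tcp_rot: [0.999, -0.042, 0.002, -0.0]
contact_force: [-0.1, 0.3, -1.6]
finger_gap: 0.44
finger_force: 65.7
```

Request:
{"method": "send_rows", "body": {"rows": [{"turn": [0, 0, 0], "xyz": [10, -0.8, 0], "gripper": 30}, {"turn": [0, 0, 0], "xyz": [10, -0.9, 0], "gripper": 30}, {"turn": [0, 0, 0], "xyz": [10, -0.8, 0], "gripper": 30}, {"turn": [0, 0, 0], "xyz": [10, -0.9, 0], "gripper": 30}, {"turn": [0, 0, 0], "xyz": [0, 0, 0], "gripper": 30}, {"turn": [0, 0, 0], "xyz": [0, 0, 0], "gripper": 30}]}}

```text
time: 5.55
tcp_pos: [521.8, 60.3, 9.2]
tcp_rot: [0.999, -0.042, -0.0, 0.0]
contact_force: [0.7, -0.1, -2.0]
finger_gap: 0.446
finger_force: 65.7
```

Request:
{"method": "send_rows", "body": {"rows": [{"turn": [0, 0, 0], "xyz": [0, -1, -1], "gripper": 30}, {"turn": [0, 0, 0], "xyz": [0, 0, 0], "gripper": 30}, {"turn": [0, 0, 0], "xyz": [0, 0, 0], "gripper": 55}, {"turn": [0, 0, 0], "xyz": [0, 0, 0], "gripper": 60}, {"turn": [0, 0, 0], "xyz": [0, 0, 0], "gripper": 60}, {"turn": [0, 0, 0], "xyz": [-5, 0, 20], "gripper": 60}, {"turn": [0, 0, 0], "xyz": [-10, 0, 40], "gripper": 60}, {"turn": [0, 0, 0], "xyz": [-20, 0, 40], "gripper": 60}, {"turn": [0, 0, 0.08], "xyz": [-20, 40, 0], "gripper": 60}, {"turn": [0, 0, 0.08], "xyz": [-15, 45, 0], "gripper": 60}, {"turn": [0, 0, 0.072], "xyz": [-14, 45, 0], "gripper": 60}, {"turn": [0, 0, 0], "xyz": [0, 49, 0], "gripper": 60}]}}

```text
time: 6.75
tcp_pos: [435.8, 239.2, 108.5]
tcp_rot: [0.997, 0.075, -0.001, 0.0]
contact_force: [2.2, 0.7, 0.1]
finger_gap: 0.702
finger_force: 0.0
```

Request:
{"method": "send_rows", "body": {"rows": [{"turn": [0, 0, 0], "xyz": [0, 4, -40], "gripper": 55}, {"turn": [0, 0, 0], "xyz": [0, 0, 0], "gripper": 50}, {"turn": [0, 0, 0], "xyz": [0, 0, 0], "gripper": 50}]}}

```text
time: 7.05
tcp_pos: [437.4, 241.2, 68.1]
tcp_rot: [0.997, 0.074, -0.001, 0.001]
contact_force: [-0.0, -0.1, 0.7]
finger_gap: 0.588
finger_force: 0.0
```

```bash
python3 - <<'E'
from h import *
s=get_state();print(s["tcp_pos"],R.from_quat(s["tcp_rot"]).as_matrix()[:,0],s["contact_force"])
for n in("top","side"):
    im,W,m=wood(n,3.5,16,(440,575,10,110),30)
    P=W[m]
    if len(P)>5: r=cv2.minAreaRect(P[:,:2].astype(np.float32));print(n,len(P),r,P.mean(0),P.min(0),P.max(0))
    f=im["frame"]
    if n=="side": cv2.imwrite("pics/c.png",cv2.resize(f[130:250,180:340],(640,480))[...,::-1])
    m=(W[...,2]>48)&(W[...,2]<64)&(W[...,0]>540)&(W[...,0]<775)&(W[...,1]>-125)&(W[...,1]<80)
    print("slab",cv2.minAreaRect(W[m][:,:2].astype(np.float32)))
E
```

```text
[437.35441778 241.16097594  68.07540794] [ 0.98902409  0.14774035 -0.00203655] [-0.01539556 -0.10409102  0.69077543]
top 395 ((539.4739379882812, 59.00984573364258), (39.922019958496094, 68.39730834960938), 84.93397521972656) [537.55361339  59.20995855   8.83753011] [504.77476861  37.91019335   3.67893187] [574.95781883  81.10549851  14.59997878]
slab ((657.7060546875, -22.41564178466797), (170.68984985351562, 198.42990112304688), 85.25930786132812)
side 220 ((535.1383666992188, 59.39944076538086), (46.99561309814453, 59.2707633972168), 84.49503326416016) [534.502392    55.52487341   8.46162168] [504.33617091  34.56611987   3.52341077] [565.51696727  84.66974495  12.18655024]
slab ((659.3252563476562, -25.18731689453125), (174.06936645507812, 199.60687255859375), 85.34723663330078)
```

View pics/c.png

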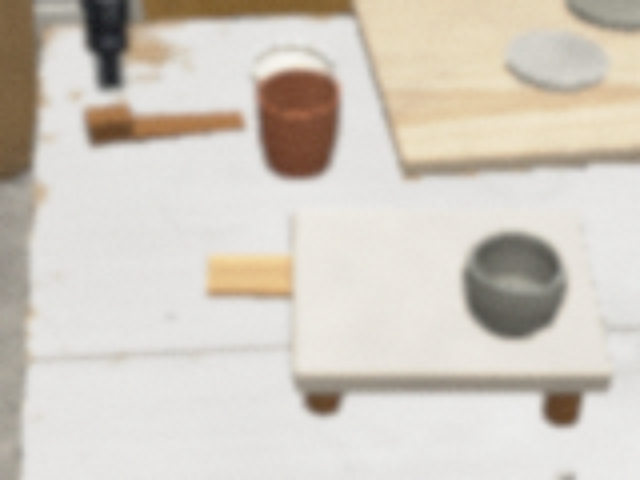

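Strip is flat under the slab, its visible axis passing within 1–2 mm of the foot; slab unmoved. The fingers are over the wedge block. Grasp it.

Request:
{"method": "send_rows", "body": {"rows": [{"turn": [0, 0, 0], "xyz": [0, 0, -20], "gripper": 50}, {"turn": [0, 0, 0], "xyz": [0, 0, -20], "gripper": 50}, {"turn": [0, 0, 0], "xyz": [0, 0, -10], "gripper": 50}, {"turn": [0, 0, 0], "xyz": [0, 0, -4], "gripper": 50}, {"turn": [0, 0, 0], "xyz": [0, 0, 0], "gripper": 40}, {"turn": [0, 0, 0], "xyz": [0, 0, 0], "gripper": 30}, {"turn": [0, 0, 0], "xyz": [0, 0, 0], "gripper": 18}, {"turn": [0, 0, 0], "xyz": [0, 0, 0], "gripper": 14}, {"turn": [0, 0, 0], "xyz": [0, 0, 0], "gripper": 14}]}}

```text
time: 8.05
tcp_pos: [438.6, 242.6, 15.4]
tcp_rot: [0.997, 0.074, 0.001, -0.0]
contact_force: [-0.4, -1.7, 4.7]
finger_gap: 0.265
finger_force: 59.3
```

Request:
{"method": "send_rows", "body": {"rows": [{"turn": [0, 0, 0], "xyz": [0, 0, 20], "gripper": 14}, {"turn": [0, 0, 0], "xyz": [0, 0, 30], "gripper": 14}, {"turn": [0, 0, 0], "xyz": [-6, 0, 20], "gripper": 14}, {"turn": [0, 0, -0.04], "xyz": [-6, -20, 0], "gripper": 14}, {"turn": [0, 0, -0.04], "xyz": [0, -35, 0], "gripper": 14}, {"turn": [0, 0, -0.04], "xyz": [0, -35, 0], "gripper": 14}, {"turn": [0, 0, -0.04], "xyz": [0, -35, 0], "gripper": 14}, {"turn": [0, 0, -0.04], "xyz": [5, -32, 0], "gripper": 14}, {"turn": [0, 0, -0.031], "xyz": [10, -20, -20], "gripper": 14}, {"turn": [0, 0, 0], "xyz": [10, 0, -20], "gripper": 14}, {"turn": [0, 0, 0], "xyz": [0, 0, 0], "gripper": 14}, {"turn": [0, 0, 0], "xyz": [0, 0, 0], "gripper": 14}]}}

```text
time: 9.25
tcp_pos: [450.5, 65.7, 44.7]
tcp_rot: [0.999, -0.041, -0.0, -0.0]
contact_force: [-0.1, -0.0, -0.5]
finger_gap: 0.267
finger_force: 58.9
```

```bash
python3 - <<'E'
from h import *
s=get_state();print(s["tcp_pos"],R.from_quat(s["tcp_rot"]).as_matrix()[:,0],s["contact_force"],s["finger_gap"])
im,W,m=wood("side",20,70,(380,575,30,130),30)
f=im["frame"]
P=W[m]
if len(P)>5:print(len(P),cv2.minAreaRect(P[:,:2].astype(np.float32)),P.min(0),P.max(0))
cv2.imwrite("pics/d.png",cv2.resize(f[150:240,190:310],(640,480))[...,::-1])
E
```

```text
[450.54229069  65.71309619  44.65905666] [ 9.96665306e-01 -8.15952263e-02 -6.97157421e-04] [-0.12414885 -0.01314405 -0.48647405] 0.2666144945540763
269 ((494.4798583984375, 60.7210578918457), (32.58331298828125, 123.87500762939453), 88.47734832763672) [432.32543712  43.11569051  28.67175552] [556.5696103   77.51041101  68.1501119 ]
```

View pics/d.png

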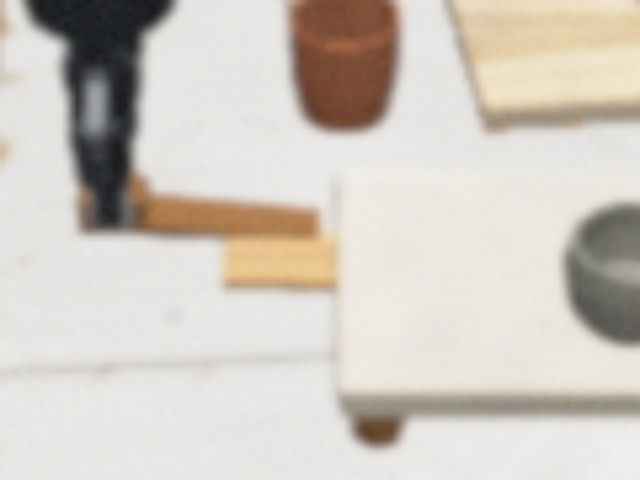

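The wedge is held above the strip and in line with it, tip just short of the slab edge. Lowering gently.

Request:
{"method": "send_rows", "body": {"rows": [{"turn": [0, 0, 0], "xyz": [0, 0, -10], "gripper": 14}, {"turn": [0, 0, 0], "xyz": [0, 0, -8], "gripper": 14}, {"turn": [0, 0, 0], "xyz": [0, 0, 0], "gripper": 14}, {"turn": [0, 0, 0], "xyz": [0, 0, 0], "gripper": 14}]}}

```text
time: 9.7
tcp_pos: [450.5, 65.4, 26.1]
tcp_rot: [0.999, -0.041, -0.0, 0.0]
contact_force: [0.1, -0.6, -0.6]
finger_gap: 0.268
finger_force: 58.9
```

Request:
{"method": "send_rows", "body": {"rows": [{"turn": [0, 0, 0], "xyz": [0, 0, -2], "gripper": 14}, {"turn": [0, 0, 0], "xyz": [0, 0, 0], "gripper": 14}, {"turn": [0, 0, 0], "xyz": [0, 0, 0], "gripper": 14}]}}

```text
time: 10.0
tcp_pos: [451.0, 65.4, 24.4]
tcp_rot: [0.999, -0.041, 0.0, -0.0]
contact_force: [0.3, -0.4, -1.4]
finger_gap: 0.262
finger_force: 58.9
```

Request:
{"method": "send_rows", "body": {"rows": [{"turn": [0, 0, 0], "xyz": [0, 0, -1], "gripper": 14}, {"turn": [0, 0, 0], "xyz": [0, 0, 0], "gripper": 14}, {"turn": [0, 0, 0], "xyz": [0, 0, 0], "gripper": 14}]}}

```text
time: 10.3
tcp_pos: [451.1, 65.3, 23.4]
tcp_rot: [0.999, -0.041, 0.0, -0.0]
contact_force: [-0.6, 0.2, -0.3]
finger_gap: 0.266
finger_force: 59.0
```

Request:
{"method": "send_rows", "body": {"rows": [{"turn": [0, 0, 0], "xyz": [10, -0.8, 0], "gripper": 14}, {"turn": [0, 0, 0], "xyz": [10, -0.8, 0], "gripper": 14}, {"turn": [0, 0, 0], "xyz": [0, 0, 0], "gripper": 14}, {"turn": [0, 0, 0], "xyz": [0, 0, 0], "gripper": 14}]}}

```text
time: 10.7
tcp_pos: [471.7, 63.6, 23.3]
tcp_rot: [0.999, -0.041, 0.0, -0.0]
contact_force: [0.6, 0.8, 0.8]
finger_gap: 0.262
finger_force: 59.1
```

Request:
{"method": "send_rows", "body": {"rows": [{"turn": [0, 0, 0], "xyz": [6, -0.5, 0], "gripper": 14}, {"turn": [0, 0, 0], "xyz": [6, -0.5, 0], "gripper": 14}, {"turn": [0, 0, 0], "xyz": [6, -0.5, 0], "gripper": 14}, {"turn": [0, 0, 0], "xyz": [0, 0, 0], "gripper": 14}, {"turn": [0, 0, 0], "xyz": [0, 0, -0.7], "gripper": 14}, {"turn": [0, 0, 0], "xyz": [0, 0, 0], "gripper": 14}]}}

```text
time: 11.3
tcp_pos: [489.9, 62.2, 23.2]
tcp_rot: [0.999, -0.041, 0.001, -0.0]
contact_force: [0.3, 0.6, 8.0]
finger_gap: 0.263
finger_force: 60.2
```

Request:
{"method": "send_rows", "body": {"rows": [{"turn": [0, 0, 0], "xyz": [2, -0.2, 0.4], "gripper": 14}, {"turn": [0, 0, 0], "xyz": [3, -0.2, 0], "gripper": 14}, {"turn": [0, 0, 0], "xyz": [0, 0, 0], "gripper": 14}, {"turn": [0, 0, 0], "xyz": [0, 0, 0], "gripper": 14}]}}

```text
time: 11.7
tcp_pos: [492.6, 62.0, 23.3]
tcp_rot: [0.999, -0.041, -0.001, 0.0]
contact_force: [-4.6, 0.1, 11.5]
finger_gap: 0.261
finger_force: 60.5
```

Request:
{"method": "send_rows", "body": {"rows": [{"turn": [0, 0, 0], "xyz": [1.5, -0.1, 0], "gripper": 14}, {"turn": [0, 0, 0], "xyz": [1.5, -0.2, 0], "gripper": 14}, {"turn": [0, 0, 0], "xyz": [0, 0, 0], "gripper": 14}, {"turn": [0, 0, 0], "xyz": [0, 0, 0], "gripper": 14}]}}

```text
time: 12.1
tcp_pos: [495.0, 61.8, 23.3]
tcp_rot: [0.999, -0.041, -0.002, 0.0]
contact_force: [-6.5, 0.6, 14.4]
finger_gap: 0.267
finger_force: 60.7
```

Request:
{"method": "send_rows", "body": {"rows": [{"turn": [0, 0, 0], "xyz": [-3, 0.2, 0], "gripper": 14}, {"turn": [0, 0, 0], "xyz": [0, 0, 0.5], "gripper": 14}, {"turn": [0, 0, 0], "xyz": [0, 0, 0], "gripper": 14}, {"turn": [0, 0, 0], "xyz": [0, 0, 0], "gripper": 14}]}}

```text
time: 12.5
tcp_pos: [493.6, 61.7, 23.4]
tcp_rot: [0.999, -0.041, -0.0, 0.0]
contact_force: [-0.7, 0.1, 2.4]
finger_gap: 0.266
finger_force: 59.3
```

```bash
python3 - <<'E'
from h import *
s=get_state();print(s["tcp_pos"],s["contact_force"],s["torque"])
im=get_image("side");W=cloud(im);f=im["frame"].astype(int)
P=W[(f[...,0]-f[...,2]>30)&(W[...,0]>440)&(W[...,0]<575)&(W[...,1]>20)&(W[...,1]<100)&(W[...,2]<50)&(W[...,2]>2)]
print(P.min(0),P.max(0))
m=(W[...,2]>48)&(W[...,2]<64)&(W[...,0]>540)&(W[...,0]<775)&(W[...,1]>-125)&(W[...,1]<80)
Q=W[m];print("slab",cv2.minAreaRect(Q[:,:2].astype(np.float32)))
A=np.c_[Q[:,:2]-[658,-23],np.ones(len(Q))];print(np.linalg.lstsq(A,Q[:,2],rcond=None)[0])
cv2.imwrite("pics/e.png",cv2.resize(im["frame"][155:215,210:290],(800,600),interpolation=cv2.INTER_CUBIC)[...,::-1])
E
```

```text
[493.61518672  61.71506746  23.39765507] [-0.72678569  0.05417841  2.43316595] [0.06663238 0.13830896 0.00767688]
[475.05791403  34.47152714   2.27052352] [564.79419827  84.34462448  42.18014454]
slab ((658.4551391601562, -24.786117553710938), (174.37576293945312, 199.76077270507812), 86.03717041015625)
[-1.23677173e-03  8.56681509e-03  5.64398231e+01]
```

View pics/e.png

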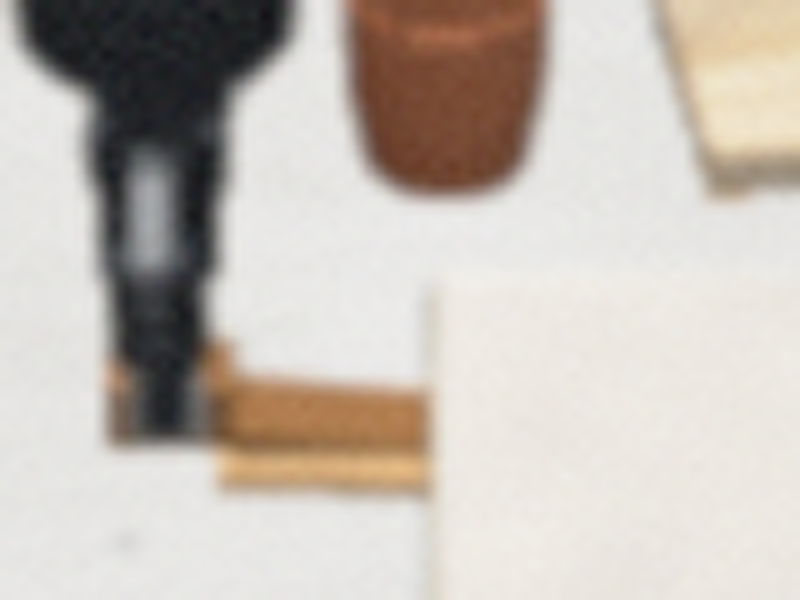

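The wedge lies on the strip with its taper under the slab edge. I'll release it so it settles flat, then push from behind with closed fingers.

Request:
{"method": "send_rows", "body": {"rows": [{"turn": [0, 0, 0], "xyz": [0, 0, 0], "gripper": 35}, {"turn": [0, 0, 0], "xyz": [0, 0, 0], "gripper": 44}, {"turn": [0, 0, 0], "xyz": [0, 0, 0], "gripper": 44}, {"turn": [0, 0, 0], "xyz": [0, 0, 20], "gripper": 44}, {"turn": [0, 0, 0], "xyz": [0, 0, 20], "gripper": 44}, {"turn": [0, 0, 0], "xyz": [-20, 1.7, 0], "gripper": 20}, {"turn": [0, 0, 0], "xyz": [-20, 1.7, 0], "gripper": 0}, {"turn": [0, 0, 0], "xyz": [0, 0, 0], "gripper": 0}, {"turn": [0, 0, 0], "xyz": [0, 0, -20], "gripper": 0}, {"turn": [0, 0, 0], "xyz": [0, 0, -20], "gripper": 0}, {"turn": [0, 0, 0], "xyz": [0, 0, 0], "gripper": 0}, {"turn": [0, 0, 0], "xyz": [0, 0, 0], "gripper": 0}]}}

```text
time: 13.75
tcp_pos: [454.2, 65.0, 23.5]
tcp_rot: [0.999, -0.041, -0.0, 0.0]
contact_force: [0.5, -0.6, 0.6]
finger_gap: 0.005
finger_force: 0.0
```

```bash
cat > w.py <<'E'
from h import *
s=get_state();print(s["time"],s["tcp_pos"],s["contact_force"])
for n in ("top","side"):
    im=get_image(n);W=cloud(im);f=im["frame"].astype(int)
    b=(f[...,0]-f[...,2]>25)&(W[...,0]>440)&(W[...,0]<575)&(W[...,1]>20)&(W[...,1]<100)
    P=W[b&(W[...,2]<46)&(W[...,2]>25)]
    if len(P)>5:print(n,"block",len(P),cv2.minAreaRect(P[:,:2].astype(np.float32)),P[:,2].mean())
    m=(W[...,2]>48)&(W[...,2]<64)&(W[...,0]>540)&(W[...,0]<775)&(W[...,1]>-125)&(W[...,1]<80)
    Q=W[m];A=np.c_[Q[:,:2]-[658,-23],np.ones(len(Q))]
    print("slab",cv2.minAreaRect(Q[:,:2].astype(np.float32)),np.linalg.lstsq(A,Q[:,2],rcond=None)[0])
E
python3 w.py; python3 - <<'E'
import numpy as np
for n in("top0","side0"):
    W=np.load(n+".npy");m=(W[...,2]>48)&(W[...,2]<64)&(W[...,0]>540)&(W[...,0]<775)&(W[...,1]>-125)&(W[...,1]<80)
    Q=W[m];A=np.c_[Q[:,:2]-[658,-23],np.ones(len(Q))];print(np.linalg.lstsq(A,Q[:,2],rcond=None)[0])
E
```

```text
13.75 [454.16689264  65.00351338  23.51363663] [ 0.47337145 -0.60103023  0.62006762]
slab ((657.8499145507812, -22.3646240234375), (170.92208862304688, 198.70303344726562), 85.3897476196289) [ 1.02437231e-03 -1.09795229e-03  5.66091732e+01]
side block 88 ((491.72222900390625, 58.19101333618164), (23.55194091796875, 33.640228271484375), 87.11824035644531) 31.900857632129796
slab ((659.2274169921875, -25.94171905517578), (174.16612243652344, 198.72190856933594), 85.05425262451172) [-5.85145954e-04  8.86844914e-03  5.64543116e+01]
[-5.08799870e-05 -9.41849738e-04  5.65925387e+01]
[-1.67075405e-03  8.64953776e-03  5.64487795e+01]
```

Request:
{"method": "send_rows", "body": {"rows": [{"turn": [0, 0, 0], "xyz": [4, -0.3, -3], "gripper": 0}, {"turn": [0, 0, 0], "xyz": [3, -0.2, 0], "gripper": 0}, {"turn": [0, 0, 0], "xyz": [0, 0, 0], "gripper": 0}, {"turn": [0, 0, 0], "xyz": [0, 0, 0], "gripper": 0}]}}

```text
time: 14.25
tcp_pos: [461.1, 64.6, 20.6]
tcp_rot: [0.999, -0.041, 0.0, -0.0]
contact_force: [0.7, 0.6, 0.3]
finger_gap: -0.001
finger_force: 0.0
```

Request:
{"method": "send_rows", "body": {"rows": [{"turn": [0, 0, 0], "xyz": [2, -0.2, 0], "gripper": 0}, {"turn": [0, 0, 0], "xyz": [1, 0, 0], "gripper": 0}, {"turn": [0, 0, 0], "xyz": [0, 0, 0], "gripper": 0}, {"turn": [0, 0, 0], "xyz": [0, 0, 0], "gripper": 0}]}}

```text
time: 14.65
tcp_pos: [463.9, 64.4, 20.5]
tcp_rot: [0.999, -0.041, -0.0, 0.0]
contact_force: [0.7, -0.2, 0.2]
finger_gap: 0.0
finger_force: 0.0
```

Request:
{"method": "send_rows", "body": {"rows": [{"turn": [0, 0, 0], "xyz": [1, -0.1, 0], "gripper": 0}, {"turn": [0, 0, 0], "xyz": [1, -0.1, 0], "gripper": 0}, {"turn": [0, 0, 0], "xyz": [0, 0, 0], "gripper": 0}, {"turn": [0, 0, 0], "xyz": [0, 0, 0], "gripper": 0}]}}

```text
time: 15.05
tcp_pos: [466.0, 64.2, 20.5]
tcp_rot: [0.999, -0.041, 0.0, -0.0]
contact_force: [-0.1, 0.2, -0.2]
finger_gap: 0.0
finger_force: 0.0
```

Request:
{"method": "send_rows", "body": {"rows": [{"turn": [0, 0, 0], "xyz": [1, -0.1, 0], "gripper": 0}, {"turn": [0, 0, 0], "xyz": [1, -0.1, 0], "gripper": 0}, {"turn": [0, 0, 0], "xyz": [0, 0, 0], "gripper": 0}, {"turn": [0, 0, 0], "xyz": [0, 0, 0], "gripper": 0}]}}

```text
time: 15.45
tcp_pos: [468.1, 64.1, 20.5]
tcp_rot: [0.999, -0.041, 0.0, -0.0]
contact_force: [0.5, -0.3, -0.5]
finger_gap: -0.003
finger_force: 0.0
```

Request:
{"method": "send_rows", "body": {"rows": [{"turn": [0, 0, 0], "xyz": [1, -0.1, 0], "gripper": 0}, {"turn": [0, 0, 0], "xyz": [1, -0.1, 0], "gripper": 0}, {"turn": [0, 0, 0], "xyz": [0, 0, 0], "gripper": 0}, {"turn": [0, 0, 0], "xyz": [0, 0, 0], "gripper": 0}]}}

```text
time: 15.85
tcp_pos: [470.1, 63.8, 20.5]
tcp_rot: [0.999, -0.041, 0.0, -0.0]
contact_force: [-1.1, -0.2, -0.4]
finger_gap: 0.0
finger_force: 0.0
```

```bash
python3 w.py
```

```text
15.85 [470.12649134  63.83368071  20.51946408] [-1.11165578 -0.18013863 -0.42989515]
slab ((657.8629150390625, -22.476295471191406), (170.49465942382812, 198.9739227294922), 85.20418548583984) [ 4.89009463e-04 -1.81448017e-03  5.66224532e+01]
side block 86 ((497.6160583496094, 57.92333221435547), (35.7644157409668, 24.27175521850586), 4.3778839111328125) 31.794466342848594
slab ((659.5162963867188, -25.855812072753906), (175.3472442626953, 199.12948608398438), 84.98564910888672) [-8.82317772e-04  8.46722644e-03  5.64496356e+01]
```

Request:
{"method": "send_rows", "body": {"rows": [{"turn": [0, 0, 0], "xyz": [1, -0.1, 0], "gripper": 0}, {"turn": [0, 0, 0], "xyz": [1, -0.1, 0], "gripper": 0}, {"turn": [0, 0, 0], "xyz": [0, 0, 0], "gripper": 0}, {"turn": [0, 0, 0], "xyz": [0, 0, 0], "gripper": 0}]}}

```text
time: 16.35
tcp_pos: [472.1, 63.6, 20.5]
tcp_rot: [0.999, -0.041, 0.0, -0.0]
contact_force: [-0.5, -0.8, 0.1]
finger_gap: -0.003
finger_force: 0.0
```

Request:
{"method": "send_rows", "body": {"rows": [{"turn": [0, 0, 0], "xyz": [1, -0.1, 0], "gripper": 0}, {"turn": [0, 0, 0], "xyz": [0, 0, 0], "gripper": 0}, {"turn": [0, 0, 0], "xyz": [0, 0, 0], "gripper": 0}]}}

```text
time: 16.65
tcp_pos: [473.0, 63.5, 20.5]
tcp_rot: [0.999, -0.041, 0.0, -0.0]
contact_force: [-0.0, -0.0, 0.5]
finger_gap: 0.001
finger_force: 0.0
```

Request:
{"method": "send_rows", "body": {"rows": [{"turn": [0, 0, 0], "xyz": [1, -0.1, 0], "gripper": 0}, {"turn": [0, 0, 0], "xyz": [1, -0.1, 0], "gripper": 0}, {"turn": [0, 0, 0], "xyz": [0, 0, 0], "gripper": 0}, {"turn": [0, 0, 0], "xyz": [0, 0, 0], "gripper": 0}]}}

```text
time: 17.05
tcp_pos: [475.1, 63.3, 20.5]
tcp_rot: [0.999, -0.041, 0.0, -0.0]
contact_force: [0.2, -0.2, 0.2]
finger_gap: -0.002
finger_force: 0.0
```

Request:
{"method": "send_rows", "body": {"rows": [{"turn": [0, 0, 0], "xyz": [1, -0.1, 0], "gripper": 0}, {"turn": [0, 0, 0], "xyz": [0.5, 0, 0], "gripper": 0}, {"turn": [0, 0, 0], "xyz": [0, 0, 0], "gripper": 0}, {"turn": [0, 0, 0], "xyz": [0, 0, 0], "gripper": 0}]}}

```text
time: 17.45
tcp_pos: [476.5, 63.2, 20.5]
tcp_rot: [0.999, -0.041, 0.0, -0.0]
contact_force: [0.2, 0.4, 1.6]
finger_gap: 0.003
finger_force: 0.0
```

Request:
{"method": "send_rows", "body": {"rows": [{"turn": [0, 0, 0], "xyz": [1, -0.1, 0], "gripper": 0}, {"turn": [0, 0, 0], "xyz": [0.8, 0, 0], "gripper": 0}, {"turn": [0, 0, 0], "xyz": [0, 0, 0], "gripper": 0}, {"turn": [0, 0, 0], "xyz": [0, 0, 0], "gripper": 0}]}}

```text
time: 17.85
tcp_pos: [478.4, 63.1, 20.5]
tcp_rot: [0.999, -0.041, 0.0, -0.0]
contact_force: [-0.6, 0.4, 0.6]
finger_gap: -0.002
finger_force: 0.0
```

Request:
{"method": "send_rows", "body": {"rows": [{"turn": [0, 0, 0], "xyz": [1, -0.1, 0], "gripper": 0}, {"turn": [0, 0, 0], "xyz": [0.5, -0.1, 0], "gripper": 0}, {"turn": [0, 0, 0], "xyz": [0, 0, 0], "gripper": 0}, {"turn": [0, 0, 0], "xyz": [0, 0, 0], "gripper": 0}]}}

```text
time: 18.25
tcp_pos: [479.8, 62.9, 20.5]
tcp_rot: [0.999, -0.041, 0.0, -0.0]
contact_force: [0.1, 0.5, 0.4]
finger_gap: 0.0
finger_force: 0.0
```

```bash
python3 w.py
```

```text
18.25 [479.80658406  62.89058081  20.50505063] [0.13532569 0.4660983  0.37424802]
slab ((657.428466796875, -22.489013671875), (170.47764587402344, 198.39492797851562), 85.49398803710938) [ 6.59927277e-05 -2.10281446e-03  5.65314038e+01]
side block 90 ((506.07452392578125, 57.97602844238281), (27.865455627441406, 35.193702697753906), 77.51885223388672) 31.304710239933005
slab ((659.0244750976562, -25.76421356201172), (173.44509887695312, 199.64962768554688), 85.52513122558594) [-4.13681903e-04  9.28913622e-03  5.64503842e+01]
```

Request:
{"method": "send_rows", "body": {"rows": [{"turn": [0, 0, 0], "xyz": [1, -0.1, 0], "gripper": 0}, {"turn": [0, 0, 0], "xyz": [0.7, 0, 0], "gripper": 0}, {"turn": [0, 0, 0], "xyz": [0, 0, 0], "gripper": 0}, {"turn": [0, 0, 0], "xyz": [0, 0, 0], "gripper": 0}]}}

```text
time: 18.75
tcp_pos: [481.5, 62.9, 20.5]
tcp_rot: [0.999, -0.041, 0.0, -0.0]
contact_force: [-0.2, 0.8, -0.5]
finger_gap: 0.005
finger_force: 0.0
```

Request:
{"method": "send_rows", "body": {"rows": [{"turn": [0, 0, 0], "xyz": [1, -0.1, 0], "gripper": 0}, {"turn": [0, 0, 0], "xyz": [0.7, -0.1, 0], "gripper": 0}, {"turn": [0, 0, 0], "xyz": [0, 0, 0], "gripper": 0}, {"turn": [0, 0, 0], "xyz": [0, 0, 0], "gripper": 0}]}}

```text
time: 19.15
tcp_pos: [483.3, 62.6, 20.5]
tcp_rot: [0.999, -0.041, 0.0, -0.0]
contact_force: [-0.7, 0.9, 0.8]
finger_gap: -0.002
finger_force: 0.0
```

Request:
{"method": "send_rows", "body": {"rows": [{"turn": [0, 0, 0], "xyz": [1, -0.1, 0], "gripper": 0}, {"turn": [0, 0, 0], "xyz": [0.5, 0, 0], "gripper": 0}, {"turn": [0, 0, 0], "xyz": [0, 0, 0], "gripper": 0}, {"turn": [0, 0, 0], "xyz": [0, 0, 0], "gripper": 0}]}}

```text
time: 19.55
tcp_pos: [484.7, 62.5, 20.5]
tcp_rot: [0.999, -0.041, 0.0, -0.0]
contact_force: [-0.6, -0.4, -0.7]
finger_gap: -0.003
finger_force: 0.0
```

Request:
{"method": "send_rows", "body": {"rows": [{"turn": [0, 0, 0], "xyz": [1, -0.1, 0], "gripper": 0}, {"turn": [0, 0, 0], "xyz": [0.5, -0.1, 0], "gripper": 0}, {"turn": [0, 0, 0], "xyz": [0, 0, 0], "gripper": 0}, {"turn": [0, 0, 0], "xyz": [0, 0, 0], "gripper": 0}]}}

```text
time: 19.95
tcp_pos: [486.2, 62.4, 20.5]
tcp_rot: [0.999, -0.041, 0.0, -0.0]
contact_force: [0.9, 0.4, 0.3]
finger_gap: -0.0
finger_force: 0.0
```

Request:
{"method": "send_rows", "body": {"rows": [{"turn": [0, 0, 0], "xyz": [1, -0.1, 0], "gripper": 0}, {"turn": [0, 0, 0], "xyz": [0.5, 0, 0], "gripper": 0}, {"turn": [0, 0, 0], "xyz": [0, 0, 0], "gripper": 0}, {"turn": [0, 0, 0], "xyz": [0, 0, 0], "gripper": 0}]}}

```text
time: 20.35
tcp_pos: [487.2, 62.2, 20.4]
tcp_rot: [0.999, -0.041, -0.0, 0.0]
contact_force: [-1.6, 0.0, 0.9]
finger_gap: 0.001
finger_force: 1.0
```

Request:
{"method": "send_rows", "body": {"rows": [{"turn": [0, 0, 0], "xyz": [1, -0.1, 0], "gripper": 0}, {"turn": [0, 0, 0], "xyz": [0, -0.1, 0], "gripper": 0}, {"turn": [0, 0, 0], "xyz": [0, 0, 0], "gripper": 0}, {"turn": [0, 0, 0], "xyz": [0, 0, 0], "gripper": 0}]}}

```text
time: 20.75
tcp_pos: [488.1, 62.1, 20.4]
tcp_rot: [0.999, -0.041, -0.0, 0.0]
contact_force: [-4.4, 0.6, 2.1]
finger_gap: -0.0
finger_force: 1.9
```

```bash
python3 w.py
```

```text
20.75 [488.12205308  62.07931395  20.38532221] [-4.43776918  0.64186638  2.05075203]
slab ((657.897216796875, -22.523643493652344), (170.47093200683594, 199.4373016357422), 85.21448516845703) [ 2.94142024e-04 -1.32454988e-03  5.66324115e+01]
side block 90 ((514.008056640625, 57.00987243652344), (24.847341537475586, 33.44755172729492), 86.38665771484375) 31.41755210639844
slab ((659.0661010742188, -25.236549377441406), (174.4810333251953, 198.94882202148438), 85.2773208618164) [-1.24434899e-03  9.18321463e-03  5.64376315e+01]
```

Snug: 4.4 N of push, slab unmoved and level. Backing off, then going over the corner to press.

Request:
{"method": "send_rows", "body": {"rows": [{"turn": [0, 0, 0], "xyz": [-5, 0.4, 0], "gripper": 0}, {"turn": [0, 0, 0], "xyz": [-20, 1.6, 0], "gripper": 0}, {"turn": [0, 0, 0], "xyz": [0, 0, 30], "gripper": 0}, {"turn": [0, 0, 0], "xyz": [0, 0, 35], "gripper": 0}, {"turn": [0, 0, 0], "xyz": [10, 0, 5], "gripper": 0}, {"turn": [0, 0, 0], "xyz": [30, -2, 0], "gripper": 0}, {"turn": [0, 0, 0], "xyz": [35, -3, 0], "gripper": 0}, {"turn": [0, 0, 0], "xyz": [30, -3, 0], "gripper": 0}, {"turn": [0, 0, 0], "xyz": [10, -1, 0], "gripper": 0}, {"turn": [0, 0, 0], "xyz": [0, 0, 0], "gripper": 0}, {"turn": [0, 0, 0], "xyz": [0, 0, -10], "gripper": 0}, {"turn": [0, 0, 0], "xyz": [0, 0, 0], "gripper": 0}]}}

```text
time: 22.05
tcp_pos: [576.0, 55.2, 78.7]
tcp_rot: [0.999, -0.041, -0.002, 0.0]
contact_force: [-1.0, 0.8, -0.6]
finger_gap: -0.007
finger_force: 0.0
```

```bash
python3 w.py
```

```text
22.05 [575.96187637  55.17776825  78.71232252] [-0.97518879  0.80861954 -0.58194246]
slab ((657.7513427734375, -22.76300811767578), (170.59814453125, 198.55235290527344), 85.38084411621094) [8.00299046e-04 2.21860082e-05 5.66428965e+01]
side block 88 ((516.9359741210938, 56.96441650390625), (23.84468650817871, 33.74844741821289), 87.71015930175781) 31.765245062944164
slab ((659.2459106445312, -25.347686767578125), (175.5456085205078, 198.66433715820312), 85.06140899658203) [-9.28207142e-04  9.25912717e-03  5.65390022e+01]
```

Request:
{"method": "send_rows", "body": {"rows": [{"turn": [0, 0, 0], "xyz": [2, 0, -6], "gripper": 0}, {"turn": [0, 0, 0], "xyz": [0, 0, -5], "gripper": 0}, {"turn": [0, 0, 0], "xyz": [0, 0, 0], "gripper": 0}, {"turn": [0, 0, 0], "xyz": [0, 0, 0], "gripper": 0}]}}

```text
time: 22.55
tcp_pos: [580.4, 55.0, 69.3]
tcp_rot: [0.999, -0.041, -0.0, 0.0]
contact_force: [-0.4, -1.0, -0.9]
finger_gap: -0.001
finger_force: 0.0
```

Request:
{"method": "send_rows", "body": {"rows": [{"turn": [0, 0, 0], "xyz": [0, 0, -1], "gripper": 0}, {"turn": [0, 0, 0], "xyz": [0, 0, -0.5], "gripper": 0}, {"turn": [0, 0, 0], "xyz": [0, 0, 0], "gripper": 0}, {"turn": [0, 0, 0], "xyz": [0, 0, 0], "gripper": 0}]}}

```text
time: 22.95
tcp_pos: [580.6, 55.0, 68.0]
tcp_rot: [0.999, -0.041, 0.0, -0.0]
contact_force: [-0.2, -0.7, 0.6]
finger_gap: 0.0
finger_force: 0.0
```

Request:
{"method": "send_rows", "body": {"rows": [{"turn": [0, 0, 0], "xyz": [0, 0, -0.5], "gripper": 0}, {"turn": [0, 0, 0], "xyz": [0, 0, 0], "gripper": 0}, {"turn": [0, 0, 0], "xyz": [0, 0, 0], "gripper": 0}]}}

```text
time: 23.25
tcp_pos: [580.6, 55.0, 67.5]
tcp_rot: [0.999, -0.041, -0.0, 0.0]
contact_force: [0.6, -0.6, -0.4]
finger_gap: 0.001
finger_force: 0.0
```

Request:
{"method": "send_rows", "body": {"rows": [{"turn": [0, 0, 0], "xyz": [0, 0, -1], "gripper": 0}, {"turn": [0, 0, 0], "xyz": [0, 0, -1], "gripper": 0}, {"turn": [0, 0, 0], "xyz": [0, 0, -0.5], "gripper": 0}, {"turn": [0, 0, 0], "xyz": [0, 0, 0], "gripper": 0}, {"turn": [0, 0, 0], "xyz": [0, 0, 0], "gripper": 0}]}}

```text
time: 23.75
tcp_pos: [580.6, 55.0, 64.9]
tcp_rot: [0.999, -0.041, -0.0, 0.0]
contact_force: [0.3, 0.4, -0.2]
finger_gap: 0.002
finger_force: 0.0
```

Request:
{"method": "send_rows", "body": {"rows": [{"turn": [0, 0, 0], "xyz": [0, 0, -0.4], "gripper": 0}, {"turn": [0, 0, 0], "xyz": [0, 0, 0], "gripper": 0}, {"turn": [0, 0, 0], "xyz": [0, 0, 0], "gripper": 0}]}}

```text
time: 24.05
tcp_pos: [580.6, 55.0, 64.6]
tcp_rot: [0.999, -0.041, -0.0, 0.0]
contact_force: [0.6, 1.6, 0.6]
finger_gap: -0.002
finger_force: 0.0
```

Request:
{"method": "send_rows", "body": {"rows": [{"turn": [0, 0, 0], "xyz": [0, 0, -0.4], "gripper": 0}, {"turn": [0, 0, 0], "xyz": [0, 0, 0], "gripper": 0}, {"turn": [0, 0, 0], "xyz": [0, 0, 0], "gripper": 0}]}}

```text
time: 24.35
tcp_pos: [580.6, 55.0, 64.2]
tcp_rot: [0.999, -0.041, -0.0, 0.0]
contact_force: [-0.9, -0.1, 0.7]
finger_gap: 0.001
finger_force: 0.0
```

Request:
{"method": "send_rows", "body": {"rows": [{"turn": [0, 0, 0], "xyz": [0, 0, -0.4], "gripper": 0}, {"turn": [0, 0, 0], "xyz": [0, 0, 0], "gripper": 0}, {"turn": [0, 0, 0], "xyz": [0, 0, 0], "gripper": 0}]}}

```text
time: 24.65
tcp_pos: [580.6, 55.1, 64.1]
tcp_rot: [0.999, -0.041, 0.0, -0.0]
contact_force: [-1.4, -0.4, 5.1]
finger_gap: 0.001
finger_force: 2.8
```

Request:
{"method": "send_rows", "body": {"rows": [{"turn": [0, 0, 0], "xyz": [0, 0, -0.3], "gripper": 0}, {"turn": [0, 0, 0], "xyz": [0, 0, 0], "gripper": 0}, {"turn": [0, 0, 0], "xyz": [0, 0, 0], "gripper": 0}]}}

```text
time: 24.95
tcp_pos: [580.6, 55.0, 64.1]
tcp_rot: [0.999, -0.041, -0.0, -0.0]
contact_force: [-2.8, 0.1, 8.3]
finger_gap: -0.003
finger_force: 4.0
```

Pressed at about 8 N and the corner doesn't give. Hold briefly, then lift off.

Request:
{"method": "send_rows", "body": {"rows": [{"turn": [0, 0, 0], "xyz": [0, 0, 0], "gripper": 0}, {"turn": [0, 0, 0], "xyz": [0, 0, 0], "gripper": 0}, {"turn": [0, 0, 0], "xyz": [0, 0, 0], "gripper": 0}, {"turn": [0, 0, 0], "xyz": [0, 0, 3], "gripper": 0}, {"turn": [0, 0, 0], "xyz": [0, 0, 20], "gripper": 0}, {"turn": [0, 0, 0], "xyz": [0, 0, 40], "gripper": 0}, {"turn": [0, 0, 0], "xyz": [-40, 0, 20], "gripper": 0}, {"turn": [0, 0, 0], "xyz": [-40, -20, 0], "gripper": 0}, {"turn": [0, 0, 0], "xyz": [0, -45, 0], "gripper": 0}, {"turn": [0, 0, 0], "xyz": [0, -45, 0], "gripper": 0}, {"turn": [0, 0, 0], "xyz": [0, -45, 0], "gripper": 0}, {"turn": [0, 0, 0], "xyz": [0, 0, 0], "gripper": 0}]}}

```text
time: 26.15
tcp_pos: [499.9, -107.6, 146.8]
tcp_rot: [0.999, -0.046, 0.0, 0.002]
contact_force: [0.1, 0.2, -0.3]
finger_gap: 0.001
finger_force: 0.0
```

```bash
python3 w.py; python3 - <<'E'
from h import *
im=get_image("top");cv2.imwrite("pics/f.png",cv2.resize(im["frame"][100:240,120:330],(780,520))[...,::-1])
E
```

```text
26.15 [ 499.91540111 -107.61944502  146.84637071] [ 0.10619489  0.24502664 -0.28521368]
top block 140 ((531.8310546875, 57.644493103027344), (27.650522232055664, 67.86260986328125), 82.48651885986328) 32.94528613794091
slab ((657.9310302734375, -22.492568969726562), (170.5291748046875, 199.97586059570312), 85.12586975097656) [-1.04541295e-04 -3.05452278e-03  5.65876075e+01]
side block 38 ((524.3822631835938, 56.89165496826172), (24.137678146362305, 16.322004318237305), 80.87326049804688) 31.63333385071785
slab ((659.4359741210938, -25.863548278808594), (174.48609924316406, 198.9680633544922), 84.98934936523438) [-1.45829545e-03  1.02807477e-02  5.64835404e+01]
```

View pics/f.png

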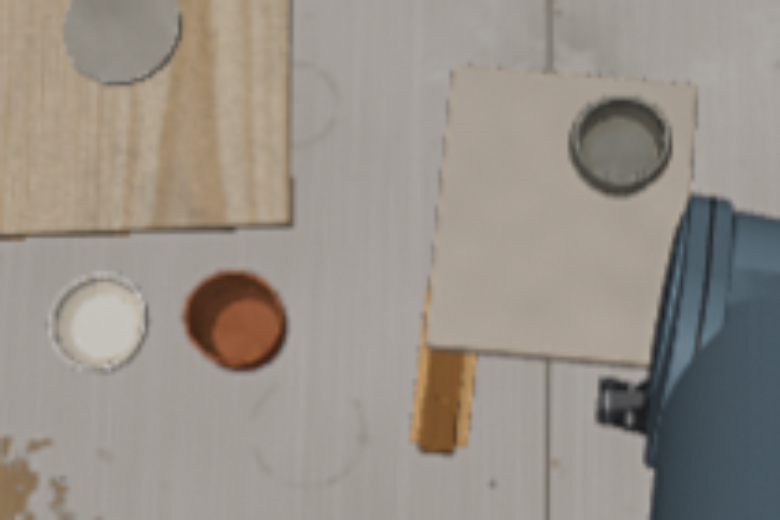

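The wedge is centred on the strip under the foot, and the slab, pot, cup and dish have not moved. There is time for one gentle push from behind to confirm the wedge is still snug after the press.

Request:
{"method": "send_rows", "body": {"rows": [{"turn": [0, 0, 0.011], "xyz": [-20, 40, 0], "gripper": 0}, {"turn": [0, 0, 0], "xyz": [-15, 45, 0], "gripper": 0}, {"turn": [0, 0, 0], "xyz": [0, 45, -20], "gripper": 0}, {"turn": [0, 0, 0], "xyz": [0, 41, -28], "gripper": 0}, {"turn": [0, 0, 0], "xyz": [0, 0, -40], "gripper": 0}, {"turn": [0, 0, 0], "xyz": [0, 0, -38], "gripper": 0}, {"turn": [0, 0, 0], "xyz": [0, 0, 0], "gripper": 0}, {"turn": [0, 0, 0], "xyz": [0, 0, 0], "gripper": 0}, {"turn": [0, 0, 0], "xyz": [0, 0, 0], "gripper": 0}]}}

```text
time: 27.2
tcp_pos: [466.9, 71.6, 22.3]
tcp_rot: [0.999, -0.035, 0.001, -0.0]
contact_force: [-0.2, 0.1, 0.8]
finger_gap: 0.002
finger_force: 0.0
```

Request:
{"method": "send_rows", "body": {"rows": [{"turn": [0, 0, -0.012], "xyz": [0, -8, -2], "gripper": 0}, {"turn": [0, 0, 0], "xyz": [8, -0.6, 0], "gripper": 0}, {"turn": [0, 0, 0], "xyz": [6, -0.5, 0], "gripper": 0}, {"turn": [0, 0, 0], "xyz": [4, -0.3, 0], "gripper": 0}, {"turn": [0, 0, 0], "xyz": [0, 0, 0], "gripper": 0}, {"turn": [0, 0, 0], "xyz": [0, 0, 0], "gripper": 0}, {"turn": [0, 0, 0], "xyz": [0, 0, 0], "gripper": 0}]}}

```text
time: 27.9
tcp_pos: [483.2, 61.7, 18.4]
tcp_rot: [0.999, -0.041, -0.0, 0.0]
contact_force: [0.2, 0.0, -0.3]
finger_gap: 0.003
finger_force: 0.0
```

Request:
{"method": "send_rows", "body": {"rows": [{"turn": [0, 0, 0], "xyz": [1, -0.1, 0], "gripper": 0}, {"turn": [0, 0, 0], "xyz": [0.6, 0, 0], "gripper": 0}, {"turn": [0, 0, 0], "xyz": [0, 0, 0], "gripper": 0}, {"turn": [0, 0, 0], "xyz": [0, 0, 0], "gripper": 0}]}}

```text
time: 28.3
tcp_pos: [485.2, 61.6, 18.5]
tcp_rot: [0.999, -0.042, -0.0, -0.0]
contact_force: [-0.1, -0.4, 0.4]
finger_gap: 0.001
finger_force: 0.0
```

Request:
{"method": "send_rows", "body": {"rows": [{"turn": [0, 0, 0], "xyz": [0.7, -0.1, 0], "gripper": 0}, {"turn": [0, 0, 0], "xyz": [0, 0, 0], "gripper": 0}, {"turn": [0, 0, 0], "xyz": [0, 0, 0], "gripper": 0}]}}

```text
time: 28.6
tcp_pos: [485.9, 61.4, 18.5]
tcp_rot: [0.999, -0.042, -0.0, -0.0]
contact_force: [-0.4, -0.1, 0.2]
finger_gap: 0.002
finger_force: 0.0
```

Request:
{"method": "send_rows", "body": {"rows": [{"turn": [0, 0, 0], "xyz": [0.8, -0.1, 0], "gripper": 0}, {"turn": [0, 0, 0], "xyz": [0.6, 0, 0], "gripper": 0}, {"turn": [0, 0, 0], "xyz": [0, 0, 0], "gripper": 0}, {"turn": [0, 0, 0], "xyz": [0, 0, 0], "gripper": 0}]}}

```text
time: 29.0
tcp_pos: [487.3, 61.3, 18.5]
tcp_rot: [0.999, -0.042, -0.0, 0.0]
contact_force: [-1.2, -0.4, 0.4]
finger_gap: -0.0
finger_force: 0.0
```

Request:
{"method": "send_rows", "body": {"rows": [{"turn": [0, 0, 0], "xyz": [0.7, -0.1, 0], "gripper": 0}, {"turn": [0, 0, 0], "xyz": [0, 0, 0], "gripper": 0}, {"turn": [0, 0, 0], "xyz": [0, 0, 0], "gripper": 0}]}}

```text
time: 29.3
tcp_pos: [488.0, 61.2, 18.5]
tcp_rot: [0.999, -0.042, -0.0, 0.0]
contact_force: [-0.4, -0.4, 0.1]
finger_gap: -0.003
finger_force: 0.0
```

Request:
{"method": "send_rows", "body": {"rows": [{"turn": [0, 0, 0], "xyz": [0.5, 0, 0], "gripper": 0}, {"turn": [0, 0, 0], "xyz": [0, 0, 0], "gripper": 0}, {"turn": [0, 0, 0], "xyz": [0, 0, 0], "gripper": 0}]}}

```text
time: 29.6
tcp_pos: [488.2, 61.2, 18.5]
tcp_rot: [0.999, -0.042, -0.0, 0.0]
contact_force: [0.2, 0.9, -0.2]
finger_gap: 0.001
finger_force: 0.5
```

Request:
{"method": "send_rows", "body": {"rows": [{"turn": [0, 0, 0], "xyz": [0.5, 0, 0], "gripper": 0}, {"turn": [0, 0, 0], "xyz": [0, 0, 0], "gripper": 0}, {"turn": [0, 0, 0], "xyz": [0, 0, 0], "gripper": 0}]}}

```text
time: 29.9
tcp_pos: [488.2, 61.2, 18.4]
tcp_rot: [0.999, -0.042, -0.001, 0.0]
contact_force: [-4.0, 0.5, 3.1]
finger_gap: 0.004
finger_force: 1.9
```

The wedge stops at the same spot (x = 488) under 4 N, so it is still snug. Withdraw.

Request:
{"method": "send_rows", "body": {"rows": [{"turn": [0, 0, 0], "xyz": [-5, 0.4, 0], "gripper": 0}, {"turn": [0, 0, 0], "xyz": [-25, 2, 0], "gripper": 0}, {"turn": [0, 0, 0], "xyz": [0, 0, 30], "gripper": 0}, {"turn": [0, 0, 0], "xyz": [0, 0, 40], "gripper": 0}, {"turn": [0, 0, 0], "xyz": [0, 0, 30], "gripper": 0}, {"turn": [0, 0, 0], "xyz": [0, 0, 0], "gripper": 0}, {"turn": [0, 0, 0], "xyz": [0, 0, 0], "gripper": 0}]}}

```text
time: 30.6
tcp_pos: [459.8, 63.8, 119.0]
tcp_rot: [0.999, -0.042, 0.001, -0.0]
contact_force: [-0.2, 0.1, -0.8]
finger_gap: 0.002
finger_force: 0.0
```

```bash
python3 -c "
from station import *
print(hand_in())"
```

```text
the job is handed in; nothing more can be done
None
```

I handed the job in at about 31 s, with no verdict returned: the strip and wedge are under the short foot, the wedge is snug at about 4 N of push, and the corner held firm under an 8 N press with no visible movement of the slab, pot, cup or dish.

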